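Spray the casts, then bring the work board out to its line and hold it

ROBOT

A 6-joint arm with a two-finger parallel gripper is mounted at the origin on the work surface. World frame = base frame: x ahead of the robot, y to its left, z up, the work surface at z = 0. Lengths are in mm, angles in rad, forces in N, time in s.
With the tool pointing down it reaches from about 300 to 750 mm from the base axis. Payload 8.5 kg.
Tool frame: the origin (TCP) lies midway between the tips of the shut fingers; the grasp point (between the pads) lies 19 mm behind it; x points along the fingers, y is the direction in which the jaws open and shut, and the axes are right-handed (so a half turn about x gives the same grasp; the last joint's range is limited). The gripper opens to 88 mm and grips with 3 to 60 N. Pads are 18 mm wide; open, the fingers measure 123 mm over their backs; the gripper's body (75 mm by 187 mm) begins 45 mm behind the grasp point.
Start: joints at [0.926, 0.381, 1.297, -0, 1.464, -0.215], TCP at [229.168, 499.962, 208.948] pointing down, gripper open.
Joint ranges: [-3.11, 3.11], [-0.89, 2.33], [0.22, 2.48], [-1.42, 4.56], [0.17, 2.85], [-2.88, 2.88]. Speed limits (rad/s): [2.39, 2.39, 3.14, 3.14, 3.14, 3.14].

INTERFACE

Orientations are given as a unit quaternion [x, y, z, w].
In Python, from rig import * gives the robot as it stands. The module is installed in compiled form; this text tells all that it offers.
- The arm moves only by the shell command python3 -m creep 'ROWS' [FORCE]. ROWS is JSON, a list of rows, each a list of 3 entries, a list of its own where there are three numbers: the opening in per cent of the stroke, from 0 (shut) to 100 (fully open), then the shift along the tool's x, y, z in mm, then the turn about the tool's x in degrees. In form: [[grip, [dx, dy, dz], turn], ...]. A call has 1 to 10 rows; each row shifts and turns the commanded pose from where the row before left it, along the tool's axes as they then stand; what a row does not reach is not made up. A row lasts 1/8 s, in which the tool goes at most 62.5 mm and 10.7 degrees, less where a joint would pass 70% of its speed; a pose out of reach is approached as far as the arm can. A call with a gripper value outside its range is refused whole. The fingers move at their own pace and stop on an object; FORCE is the grip in N (left out, the last holds). Time passes only in rows, so rows that do not move let the fingers close. It gives the time, the measured TCP pose, the force and the opening at its end, in the units of the state.
- observe(): the state, without advancing time (a new reading comes with each control period).
- grab_frame(name): name is "scene" or "top" or "wrist"; returns a dict with "img" (420x560x3 uint8, red, green, blue), "mtx" (3x3 intrinsics, pixels), "rvec" (rotation vector, rad) and "tvec" (3), from world to camera coordinates, as OpenCV has them. Camera axes: x right, y down, z forward; pixel columns grow to the right and rows downward; lengths in mm; the calibration is good to about 2 mm. A picture is of the moment at which its call begins. There is no depth.
- job_done(): hands the job in, once; it reports no verdict.
The state is a dict: "time_s": time; "joint_pos": joint angles; "dq": joint speeds; "joint_torque": joint torques, N m; "tcp_pos": TCP position; "orientation": TCP orientation; "ft_force": force on the tool from outside, world axes, zero at the start; "ft_torque": the same for the moment, N m; "gripper_width": opening from 0.0 (shut) to 1.0 (fully open).
Only numpy, scipy, OpenCV 4.12 (cv2) and the standard library are available. Lean on these libraries where they do the work, as an engineer would, in place of code of your own. Each camera call takes 0.05 s, during which the arm holds its last target.

TASK

At this dental bench, mist the opened casts by pressing the spray bottle's cap fully down and letting it spring back up; then slide the wooden board they stand on, flat along the top of the drawer chest, out over the end of the chest above the steel tray until the dark line across the board is level with that edge of the chest and square to it. The casts would tip the board there, so keep it held flat on the chest, with the chest and not you carrying its weight, and finish while still holding it that way for the technician. Do not touch the freshly sprayed casts, keep them standing where they are on the board, and leave everything else undisturbed.

Things in the scene. Friction and masses are not known exactly. Their poses are not given: they have to be found in the camera images.
- chest: Fixed low grey two-drawer chest on the bench, 240 (x) x 340 (y) x 85 mm high, flat top. Origin at the centre of its underside, on the table (z = 0), so its top is 85 mm higher. Drawer fronts face its -x. The edge that matters is the top edge of its -y end, 170 mm from the origin along its -y axis and running along its x axis.
- tray: Fixed shallow steel waste tray on the table beyond the chest's -y end, 220 x 260 x 18 mm high. Origin at the centre of its underside.
- nozzle_top (a point): Centre of the flat top of the white round spray cap (30 mm across, 18 mm high) on the white spray bottle (48 mm across), which is fixed in a steel bracket on the chest top behind the casts (chest +x side). This point is 141 mm above the chest top when the cap is up. Press straight down.
- nozzle (a joint): Travel of the spray cap in m: 0 up, 0.007 fully down. A spring pushes it back: about 1.5 N to start it, 4.5 N fully down; it rises by itself when let go.
- board: Loose beech work board lying on the chest top, 0.2 kg, 16 mm thick, 280 mm long along its y axis. Origin on its underside half-way along. The wide part (84 mm wide) reaches from y = -140 mm (outer end, the end to slide out) to y = +40 mm; from there a narrow tail 36 mm wide runs to y = +140 mm. It starts within 0.1 rad of parallel to the chest's y axis, with the line still 90 to 130 mm short of the edge. Slide it along the chest's -y.
- board_tail (a point): A good place to grasp or press the board: in the tail, half-way up its 16 mm thickness (8 mm above the chest top), 35 mm from the tail's end. Board axes: x across the tail (36 mm wide there), y along the board to the tail's end, z up.
- board_line (a point): Middle of the dark, 4 mm wide line that crosses the board's top face along the board's x axis, 120 mm from the outer end and 125 mm from board_tail. It is on the top face, 16 mm above the chest top. It is to come directly over the chest's -y edge.
- casts: Two plaster dental casts on a small brass hinge articulator standing open on the outer end of the board: base 60 x 80 mm, 120 mm high, about 0.32 to 0.48 kg, loose. Origin at the centre of its underside, 96 mm from the board's origin towards the outer end. With the line at the edge they outweigh the rest of the board and it tips unless its tail is held down (about 1.5 to 3 N at board_tail).
- tin: Loose round gold wax tin with lid, 67 mm across, 21 mm high, on the chest top (bystander). Origin at its underside.
- knife: Loose wax knife, 128 mm long, 10 mm high, lying on the chest top (bystander). Origin on its underside.
- bowl: Loose dark rubber mixing bowl on the table, 116 mm across, 65 mm high (bystander). Origin at its underside.
- spare_cast: Loose single plaster cast on the table, 56 x 62 x 28 mm (bystander). Origin at its underside.
- open_tin: Loose open tin of red wax on the table, 64 mm across, 16 mm high (bystander). Origin at its underside.
- brush_jar: Loose glass jar with three brushes on the table, 68 mm across, 150 mm high with brushes (bystander). Origin at its underside.
There are look-alikes about, which are no part of the job. What is shaped like the casts but orange or purple is not meant.

How it is judged:
By the outcome, as a careful person would: the job done as asked, in the order asked, and still so for the second after the job is handed in, while the arm keeps its last pose, push and grip.
It also fails if it takes over 48 s, if anything falls off the work surface, if the arm or the gripper's body presses on something with over 40 N, if the wrist force passes 120 N, or if a joint passes its speed limit or range.

## Working session

There is one attempt and no reset: what is moved stays moved. The work goes in short steps, Python scripts to look and compute and a shell command to move; the robot and the scene stay as the last step left them, time stands still between calls to the robot, and variables do not carry over. Pictures are saved under pics/ and viewed, and the job is handed in when it is done.

```bash
mkdir -p pics
python3 - <<'E'
from rig import *
import cv2,json,pickle
s=observe();print({k:(v if not hasattr(v,'tolist') else v.tolist()) for k,v in s.items()})
for n in ["scene","top","wrist"]:
    f=grab_frame(n);pickle.dump(f,open(f'pics/{n}0.pkl','wb'))
    cv2.imwrite(f'pics/{n}0.png',f['img'][:,:,::-1])
    print(n,f['mtx'],f['rvec'],f['tvec'])
E
```

```text
{'time_s': 0.0, 'joint_pos': [0.9256991978454656, 0.3811954018977245, 1.2982540381272016, -3.215530836354152e-05, 1.4635862534521586, -0.21531898200928493], 'dq': [1.987785782653432e-05, -0.0001818798519442244, -4.71735633355174e-05, -0.00042732338574929835, 0.0010245832234843373, -0.0009079596628610709], 'joint_torque': [0.0011127065954497084, -43.79164695739746, -22.456401586532593, 0.07143261143937707, 0.035058504436165094, -7.454125807271339e-05], 'tcp_pos': [228.9904232169926, 499.7103624590025, 208.3403857375039], 'orientation': [0.15031312938270416, 0.691045952584335, -0.15124996185371592, 0.6906409368052525], 'ft_force': [-0.3175250540027203, -0.30825405402535755, -0.17704864008642648], 'ft_torque': [-0.0358672292893245, 0.03301259646121295, -0.016754154565526033], 'gripper_width': 0.9987506458526436}
scene [[416.78534113   0.         274.46467815]
 [  0.         416.78534113 213.9053606 ]
 [  0.           0.           1.        ]] [ 1.72378975  1.79497189 -0.74660823] [  39.793456   -189.4901988  1844.64325673]
top [[382.31939748   0.         280.24276882]
 [  0.         382.31939748 209.58588742]
 [  0.           0.           1.        ]] [ 2.1448132  -2.15440551  0.11425602] [  15.3950904   429.24405613 1222.24438341]
wrist [[370.37873638   0.         281.98200805]
 [  0.         370.37873638 205.88374937]
 [  0.           0.           1.        ]] [-2.41403883 -1.5491437  -0.24145608] [-549.64025627  -41.50503102  391.35733611]
```

View pics/scene0.png

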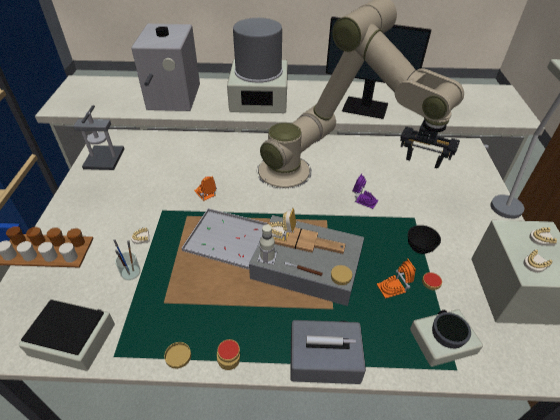

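View pics/top0.png

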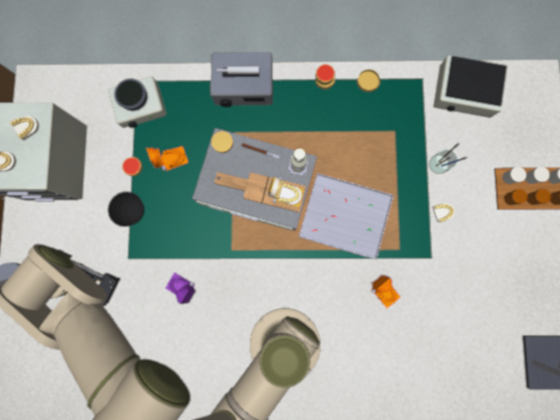

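View pics/wrist0.png

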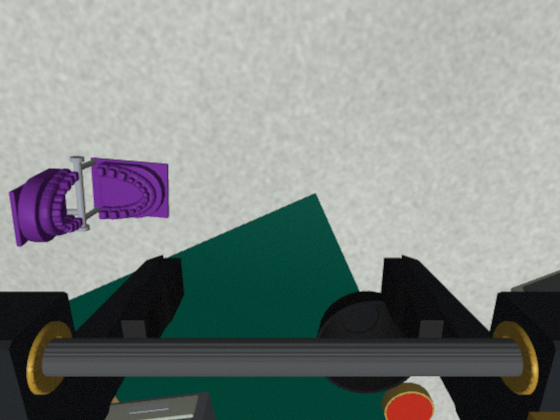

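The top view shows the chest at about (255,180). On it are the board, the casts at (288,192) and the bottle at (299,160). The tray is at (346,215). The look-alikes are orange at (167,157) and (386,291) and purple at (180,288). I'll enlarge the crops next.

```bash
cat > h.py <<'E'
import numpy as np,cv2,pickle
def unproj(f,u,v,z):
    R,_=cv2.Rodrigues(np.array(f['rvec'],float));t=np.array(f['tvec'],float).ravel()
    d=R.T@np.linalg.inv(f['mtx'])@np.array([u,v,1.]);c=-R.T@t
    return c+d*(z-c[2])/d[2]
def proj(f,P):
    p,_=cv2.projectPoints(np.array(P,float).reshape(-1,3),np.array(f['rvec'],float),np.array(f['tvec'],float),f['mtx'],None);return p[:,0]
def crop(f,u0,v0,u1,v1,k,name):
    cv2.imwrite(name,cv2.resize(f['img'][v0:v1,u0:u1,::-1],None,fx=k,fy=k,interpolation=cv2.INTER_CUBIC))
def load(n): return pickle.load(open(n,'rb'))
E
python3 - <<'E'
from h import *
crop(load('pics/top0.pkl'),185,120,345,240,5,'pics/t0c.png')
crop(load('pics/scene0.pkl'),230,195,380,305,5,'pics/s0c.png')
E
```

```text
(no output)
```

View pics/t0c.png

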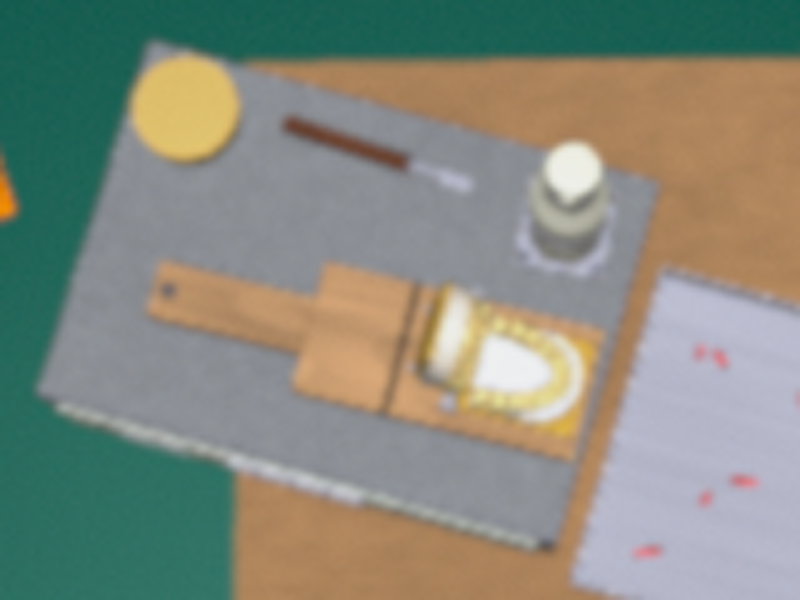

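View pics/s0c.png

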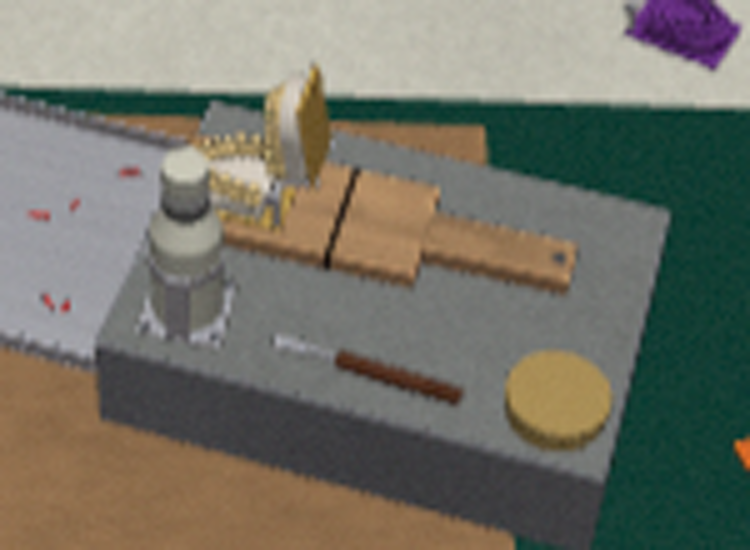

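Run:
```python
from h import *
f=load('pics/top0.pkl'); g=load('pics/scene0.pkl')
T=lambda u,v,z: unproj(f,185+u/5,120+v/5,z)
S=lambda u,v,z: unproj(g,230+u/5,195+v/5,z)
n=np.array
np.set_printoptions(precision=1,suppress=True)
C=n([T(152,42,85),T(655,182,85),T(550,548,85),T(40,395,85)]);print(C)
print('sides',[np.linalg.norm(C[i]-C[(i+1)%4]) for i in range(4)])
Cs=n([S(604,487,85),S(97,345,85),S(213,105,85),S(668,212,85)]);print('scene',Cs)
print('sides',[np.linalg.norm(Cs[i]-Cs[(i+1)%4]) for i in range(4)])
rect=cv2.minAreaRect
for Q in (C,Cs):
    cen=Q.mean(0); ydir=(Q[0]+Q[3]-Q[1]-Q[2])/2; xd=(Q[0]+Q[1]-Q[2]-Q[3])/2
    print('cen',cen,'yaw y',np.degrees(np.arctan2(-ydir[0],ydir[1])),'yaw x',np.degrees(np.arctan2(xd[1],xd[0])))
a,b=T(416,285,101),T(388,410,101);print('line T',a,b,(a+b)/2,np.linalg.norm(a-b))
a,b=S(357,172,101),S(328,264,101);print('line S',a,b,(a+b)/2,np.linalg.norm(a-b))
a,b=T(164,262,101),T(149,314,101);print('tail T',a,b,(a+b)/2,np.linalg.norm(a-b))
a,b=S(576,245,101),S(568,285,101);print('tail S',a,b,(a+b)/2,np.linalg.norm(a-b))
print('noz',T(575,165,226),S(186,162,226))
print('tin',T(185,108,106),S(558,395,106)); print('knife',T(285,122,93),T(470,183,93))
```

```text
[[ 685.6  219.6   85. ]
 [ 590.9 -101.2   85. ]
 [ 359.5  -32.9   85. ]
 [ 457.   286.    85. ]]
sides [np.float64(334.4148747027964), np.float64(241.279195323259), np.float64(333.5239343265233), np.float64(237.98964380727)]
scene [[691.9 222.9  85. ]
 [593.9 -99.1  85. ]
 [368.3 -32.5  85. ]
 [460.2 288.3  85. ]]
sides [np.float64(336.5123596622083), np.float64(235.2190953039794), np.float64(333.7381064255527), np.float64(240.70198723435809)]
cen [523.2  92.9  85. ] yaw y -16.724425508073548 yaw x -16.32384989925464
cen [528.6  94.9  85. ] yaw y -16.455550981648873 yaw x -16.094089817934226
line T [522.2  49.3 101. ] [443.9  66.5 101. ] [483.1  57.9 101. ] 80.18803473343237
line S [446.2  71.3 101. ] [531.6  51.4 101. ] [488.9  61.4 101. ] 87.64865888246216
tail T [538.  206.5 101. ] [505.1 215.3 101. ] [521.5 210.9 101. ] 34.04993909391105
tail S [507.7 218.7 101. ] [543.2 210.5 101. ] [525.4 214.6 101. ] 36.482005204338975
noz [563.3 -45.6 226. ] [560.1 -41.2 226. ]
tin [635.2 194.  106. ] [638.3 196.2 106. ]
knife [629.6 132.7  93. ] [589.1  15.7  93. ]
```

```bash
cat >> h.py <<'E'
from scipy.spatial.transform import Rotation as Ro
def to(s,target,yaw_jaw=None):
    R=Ro.from_quat(s['orientation']).as_matrix(); d=np.array(target)-np.array(s['tcp_pos'])
    y=R[:,1]; cur=np.degrees(np.arctan2(y[1],y[0]))
    print('tcp',np.round(s['tcp_pos'],1),'toolx',np.round(R[:,0],3),'jaw yaw',round(cur,2),'F',np.round(s['ft_force'],2),'w',round(s['gripper_width'],3),'t',s['time_s'],'j6',round(s['joint_pos'][5],2))
    print('shift in tool axes',np.round(R.T@d,1))
    if yaw_jaw is not None:
        e=(yaw_jaw-cur+90)%180-90; print('turn about tool x', round(-e,2))
E
python3 - <<'E'
from rig import *; from h import *
to(observe(),[562,-43.5,245],-13.8)
E
```

```text
tcp [229.  499.8 208.5] toolx [-0.001 -0.001 -1.   ] jaw yaw 65.37 F [ 0.16 -1.01  0.62] w 1.001 t 0.15 j6 -0.22
shift in tool axes [ -36.3 -355.2  529.1]
turn about tool x 79.17
```

```bash
python3 -m creep '[[0,[-10,0,0],9.9],[0,[-10,0,0],9.9],[0,[-10,0,0],9.9],[0,[-10,0,0],9.9],[0,[-10,0,0],9.9],[0,[-10,0,0],9.9],[0,[-10,0,0],9.9],[0,[-10,0,0],9.9]]' 20
python3 - <<'E'
from rig import *; from h import *
to(observe(),[562,-43.5,285],-13.8)
E
```

```text
time_s: 1.15
tcp_pos: [229.1, 499.9, 289.0]
orientation: [-0.558, -0.435, 0.558, -0.435]
ft_force: [0.2, -0.6, 0.4]
gripper_width: 0.119
tcp [229.1 499.9 289. ] toolx [-0.    -0.001 -1.   ] jaw yaw -14.15 F [ 0.2  -0.63  0.4 ] w 0.119 t 1.15 j6 1.17
shift in tool axes [  4.2 455.7 445.5]
turn about tool x -0.35
```

```bash
python3 -m creep '[[0,[0,15,15],0],[0,[0,30,30],0],[0,[0,35,35],0],[0,[0,35,35],0],[0,[0,35,35],0],[0,[0,35,35],0],[0,[0,35,35],0],[0,[0,35,35],0],[0,[0,35,35],0],[0,[0,35,35],0]]'
python3 - <<'E'
from rig import *; from h import *
to(observe(),[562,-43.5,285],-13.8)
E
```

```text
time_s: 2.4
tcp_pos: [467.1, 104.2, 288.5]
orientation: [-0.556, -0.437, 0.556, -0.437]
ft_force: [1.0, -0.3, 0.1]
gripper_width: 0.006
tcp [467.1 104.2 288.5] toolx [-0.001 -0.    -1.   ] jaw yaw -13.63 F [ 1.01 -0.33  0.12] w 0.006 t 2.4 j6 0.21
shift in tool axes [  3.4 127.  121.2]
turn about tool x 0.17
```

```bash
python3 -m creep '[[0,[0,32,30],0],[0,[0,32,30],0],[0,[0,31,30],0],[0,[0,20,20],0],[0,[0,12,11],0],[0,[0,0,0],0],[0,[0,0,0],0]]'
python3 - <<'E'
from rig import *; from h import *
s=observe();to(s,[562,-43.5,230],-13.8)
f=grab_frame('wrist');cv2.imwrite('pics/w1.png',f['img'][:,:,::-1]);pickle.dump(f,open('pics/w1.pkl','wb'))
f=grab_frame('top');crop(f,245,120,345,220,6,'pics/t1.png')
f=grab_frame('scene');crop(f,220,180,340,280,6,'pics/s1.png')
E
```

```text
time_s: 3.28
tcp_pos: [561.0, -40.4, 289.1]
orientation: [0.556, 0.437, -0.556, 0.437]
ft_force: [0.5, -0.3, 0.4]
gripper_width: 0.004
tcp [561.  -40.4 289.1] toolx [-0.  0. -1.] jaw yaw -13.74 F [ 0.54 -0.33  0.38] w 0.004 t 3.275 j6 -0.04
shift in tool axes [59.1  1.8  2.8]
turn about tool x 0.06
```

View pics/w1.png

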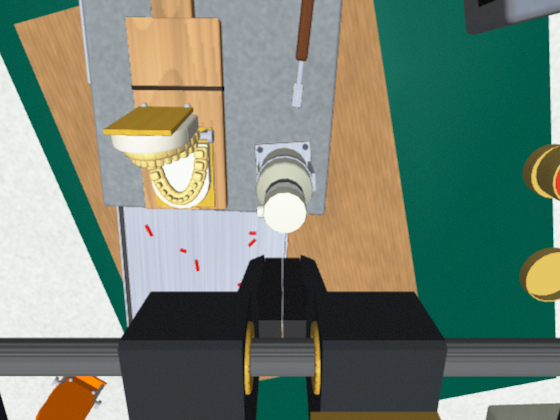

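View pics/s1.png

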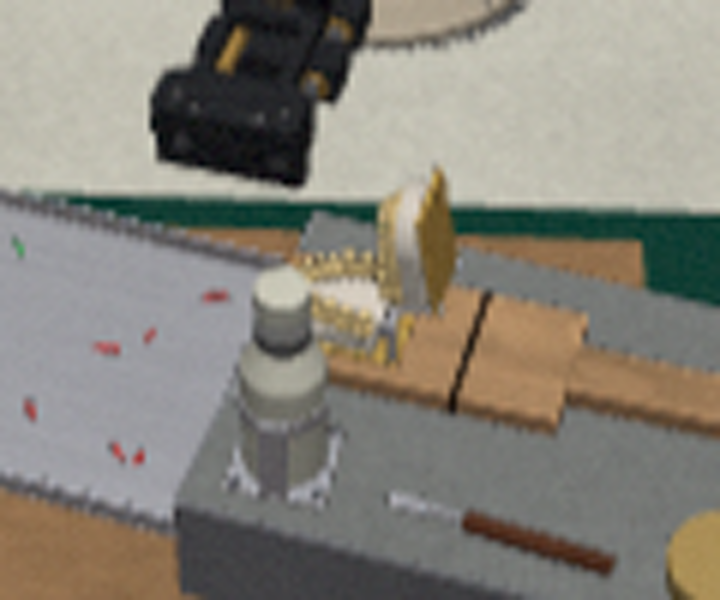

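Run:
```python
from rig import *; from h import *
f=load('pics/w1.pkl'); np.set_printoptions(precision=1,suppress=True)
print('noz wrist',unproj(f,286,213,226), 'tcp proj wrist',proj(f,[561,-40.4,289]))
print('line ',unproj(f,133,88,101),unproj(f,223,88,101)); print('chest -y edge corners',unproj(f,106,205,85),unproj(f,324,213,85))
R=cv2.Rodrigues(f['rvec'])[0];print('cam',-R.T@np.array(f['tvec']))
g=grab_frame('scene');print(proj(g,[[561,-40.4,289],[562,-43,226]]))
t=grab_frame('top');print(proj(t,[[561,-40.4,289],[562,-43,226]]))
crop(g,150,100,350,250,4,'pics/s2.png');crop(t,225,100,365,240,4,'pics/t2.png')
```

```text
noz wrist [562.5 -42.9 226. ] tcp proj wrist [[283.3 248.8]]
line  [443.5  69.3 101. ] [525.4  49.3 101. ]
chest -y edge corners [366.3 -35.5  85. ] [ 592.6 -100.2   85. ]
cam [579.4  37.7 464.9]
[[267.3 213.1]
 [266.6 227.8]]
[[298.8 147.4]
 [299.1 153.5]]
```

View pics/s2.png

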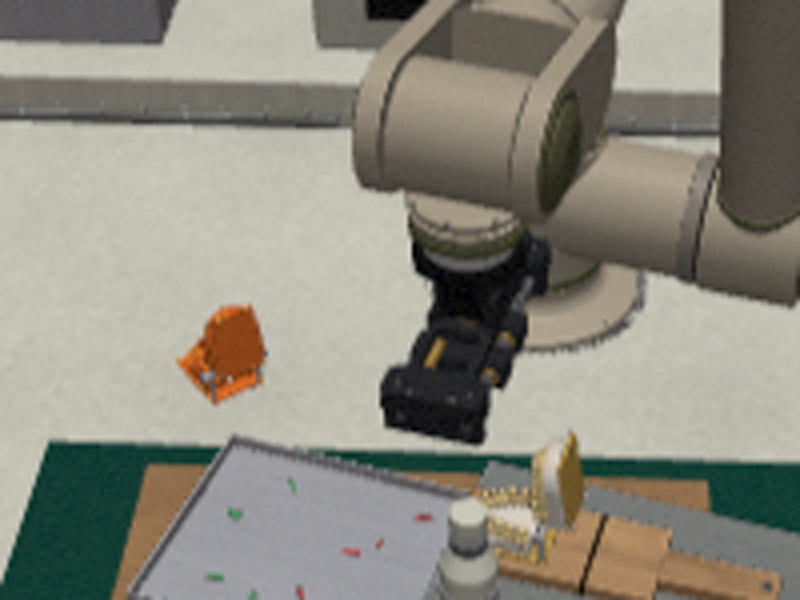

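View pics/t2.png

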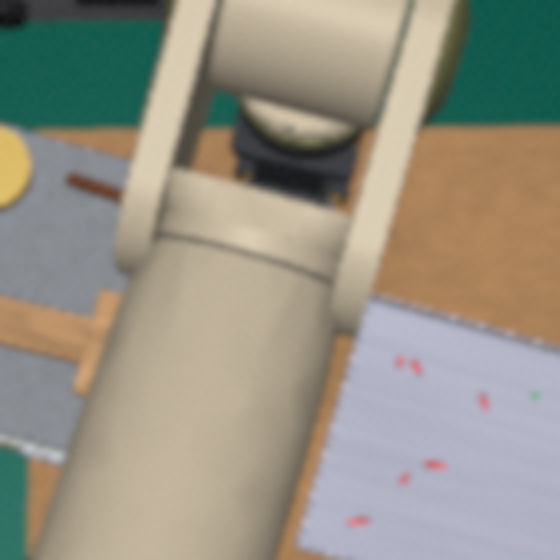

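```bash
python3 -m creep '[[0,[10,2,2.2],0],[0,[20,0,0],0],[0,[16,0,0],0],[0,[8,0,0],0],[0,[4,0,0],0],[0,[2,0,0],0],[0,[2,0,0],0]]'; python3 -m creep '[[0,[2,0,0],0],[0,[2,0,0],0]]'
```

```text
time_s: 4.4
tcp_pos: [563.1, -43.8, 227.2]
orientation: [0.557, 0.436, -0.556, 0.436]
ft_force: [0.4, -0.7, 0.5]
gripper_width: 0.004
time_s: 4.65
tcp_pos: [562.9, -43.8, 223.0]
orientation: [0.557, 0.436, -0.556, 0.436]
ft_force: [-0.3, -0.5, 0.3]
gripper_width: 0.004
```

```bash
for i in 1 2; do python3 -m creep '[[0,[2,0,0],0],[0,[0,0,0],0]]'|sed -n '2p;4p'; done
python3 - <<'E'
from rig import *; from h import *
to(observe(),[562.5,-43,219])
f=grab_frame('scene');crop(f,220,180,340,280,6,'pics/s3.png')
E
```

```text
tcp_pos: [562.9, -43.7, 220.8]
ft_force: [0.3, -0.0, -0.6]
tcp_pos: [562.9, -43.7, 218.8]
ft_force: [0.3, -0.3, -0.9]
tcp [562.9 -43.7 218.8] toolx [-0.  0. -1.] jaw yaw -13.83 F [ 0.29 -0.31 -0.88] w 0.004 t 5.15 j6 -0.05
shift in tool axes [-0.2 -0.5 -0.6]
```

View pics/s3.png

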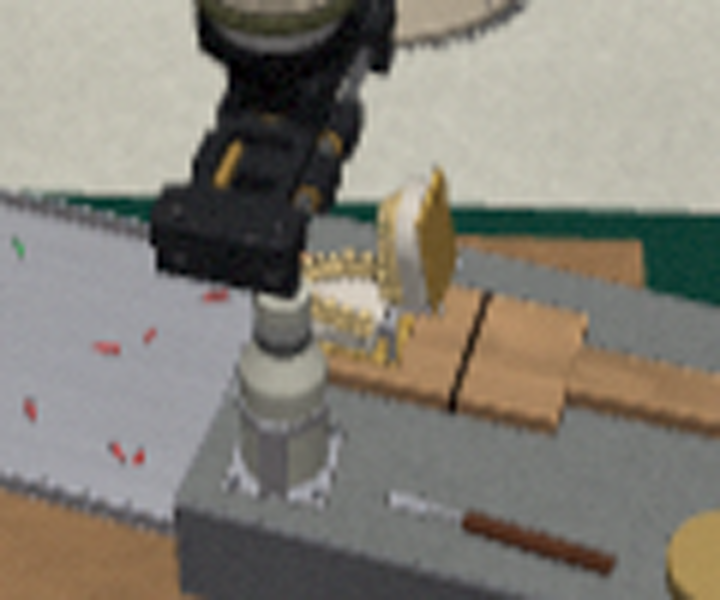

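```bash
for i in 1 2 3; do python3 -m creep '[[0,[1,0,0],0],[0,[0,0,0],0]]'|sed -n '2p;4p'; done
python3 - <<'E'
from rig import *; from h import *
import time
for i in range(4): s=observe();print(np.round(s['ft_force'],2),np.round(s['joint_torque'],1))
f=grab_frame('wrist');cv2.imwrite('pics/w3.png',f['img'][:,:,::-1])
E
```

```text
tcp_pos: [562.9, -43.7, 217.9]
ft_force: [0.7, -0.5, 0.3]
tcp_pos: [562.9, -43.7, 216.9]
ft_force: [0.5, -0.1, -0.4]
tcp_pos: [562.9, -43.7, 215.8]
ft_force: [-0.5, 0.9, 0.4]
[-0.46  0.87  0.36] [  0.  -45.2 -22.8   0.1   0.   -0. ]
[-0.46  0.87  0.36] [  0.  -45.2 -22.8   0.1   0.   -0. ]
[-0.46  0.87  0.36] [  0.  -45.2 -22.8   0.1   0.   -0. ]
[-0.46  0.87  0.36] [  0.  -45.2 -22.8   0.1   0.   -0. ]
```

View pics/w3.png

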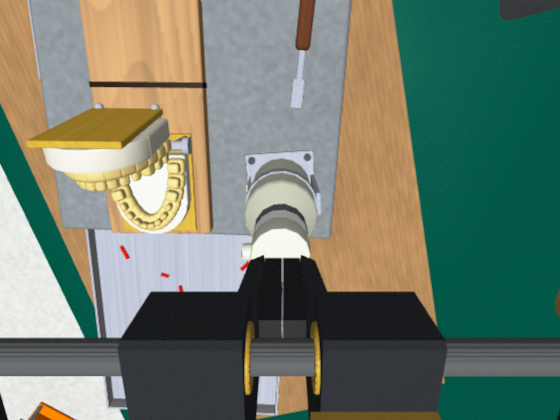

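```bash
for i in 1 2 3 4; do python3 -m creep '[[0,[1,0,0],0],[0,[0,0,0],0]]'|sed -n '2p;4p'; done
python3 - <<'E'
from rig import *; from h import *
f=grab_frame('wrist');crop(f,220,200,340,290,6,'pics/w4.png')
t=np.array(observe()['tcp_pos']);print(proj(f,[t,t+[0,9,0],t+[0,0,10],[562.5,-43,226],[562.5,-43,219],[562.5,-28,219],[562.5,-58,219]]))
f=grab_frame('scene');crop(f,240,200,300,250,12,'pics/s4.png')
E
```

```text
tcp_pos: [562.9, -43.7, 214.9]
ft_force: [-0.7, -0.2, -0.0]
tcp_pos: [562.9, -43.8, 213.8]
ft_force: [-0.7, 0.3, 0.0]
tcp_pos: [562.9, -43.7, 212.8]
ft_force: [0.4, -1.2, -0.2]
tcp_pos: [562.9, -43.7, 211.9]
ft_force: [0.0, -1.1, -0.0]
[[283.24908712 248.97121118]
 [279.05510059 233.31046765]
 [283.31116568 257.46062092]
 [282.15496436 260.00905036]
 [282.1515037  253.75189101]
 [274.79635916 226.50729637]
 [289.15905841 279.70895907]]
```

View pics/w4.png

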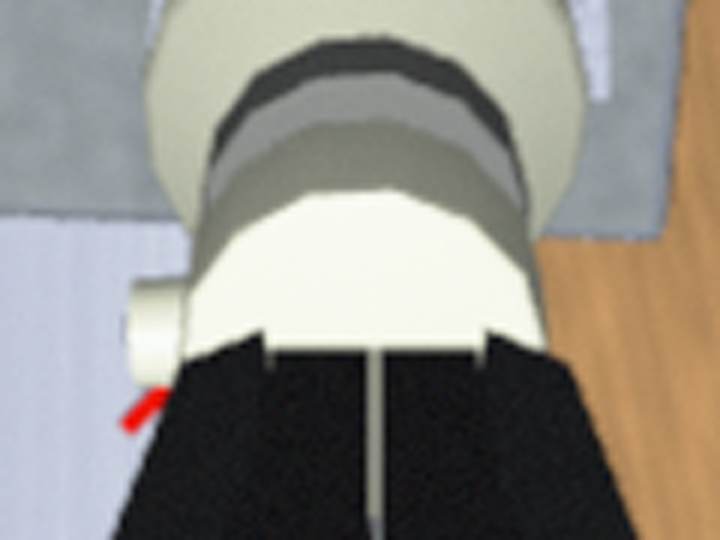

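View pics/s4.png

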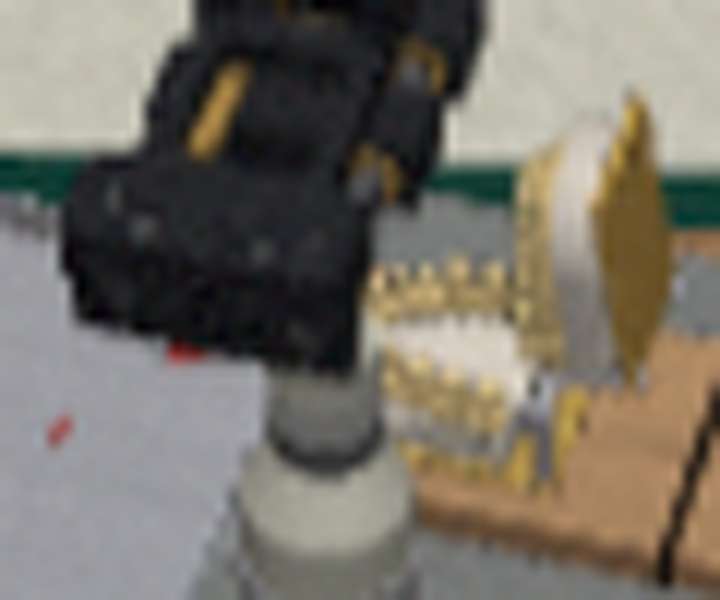

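```bash
for i in 1 2 3 4; do python3 -m creep '[[0,[1,0,0],0],[0,[1,0,0],0]]'|sed -n '2p;4p'; done
```

```text
tcp_pos: [562.9, -43.8, 209.9]
ft_force: [-0.4, -0.2, -0.4]
tcp_pos: [562.9, -43.7, 207.9]
ft_force: [-0.1, 0.6, -0.8]
tcp_pos: [562.9, -43.8, 205.9]
ft_force: [0.0, -0.0, -0.4]
tcp_pos: [562.9, -43.7, 203.9]
ft_force: [-0.7, 0.4, 0.2]
```

Run:
```python
from rig import *; from h import *
f=grab_frame('wrist');crop(f,200,150,360,270,5,'pics/w5.png')
np.set_printoptions(precision=1,suppress=True)
t=np.array(observe()['tcp_pos']);print(proj(f,[t,[562.5,-43,226],[562.5,-28,226],[562.5,-28,219]]))
f=grab_frame('scene');crop(f,240,200,300,250,12,'pics/s5.png')
```

```text
[[283.1 248.9]
 [282.1 267.7]
 [274.1 238.5]
 [274.4 232.7]]
```

View pics/w5.png

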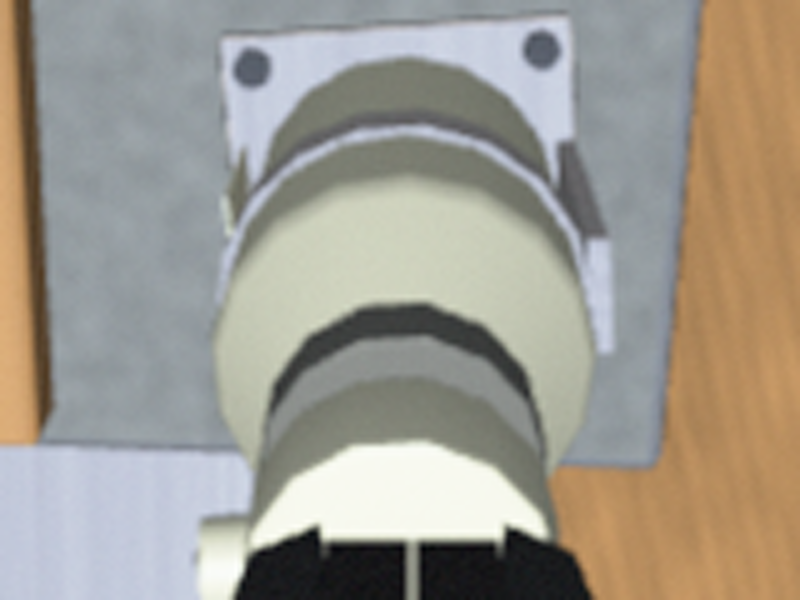

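View pics/s5.png

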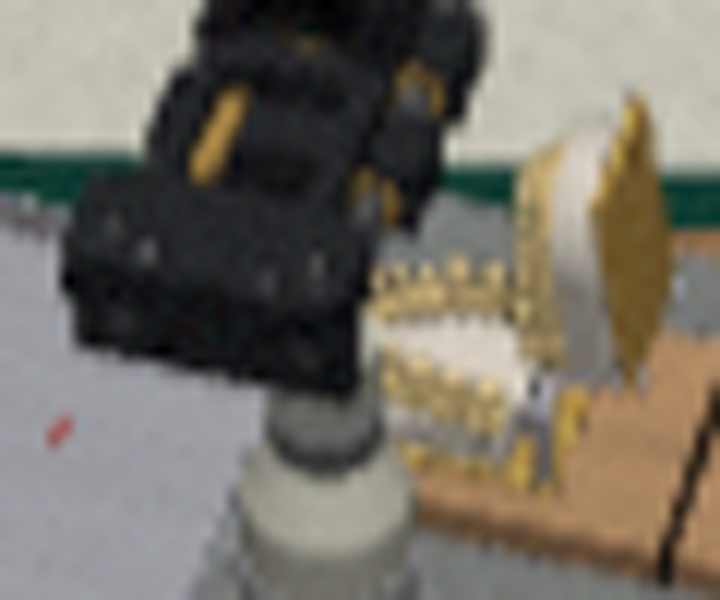

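Run:
```python
from h import *
f=load('pics/wrist0.pkl'); np.set_printoptions(precision=1,suppress=True)
R=cv2.Rodrigues(f['rvec'])[0];t=np.array(f['tvec'])
T=np.array([229,499.8,208.5]); Rt=Ro.from_quat([0.15031312938270416, 0.691045952584335, -0.15124996185371592, 0.6906409368052525]).as_matrix()
for b in (0,19,28,45):
  for yy in (-44,44):
    for z in (-9,9):
      p=T+Rt@np.array([-b,yy,z]); print(b,yy,z,proj(f,[p]),(R@p+t)[2])
crop(f,100,220,260,340,5,'pics/w0c.png')
g=load('pics/scene0.pkl')
crop(g,380,100,480,190,8,'pics/s0g.png')
for b in (0,19,28,64):
  for yy in (-52,52): print(b,yy,(proj(g,[T+Rt@np.array([-b,yy,0])])-[380,100])*8)
```

```text
0 -44 -9 [[195.4 233.3]] 189.22166347516352
0 -44 9 [[197.9 265.1]] 194.7496013323206
0 44 -9 [[367.7 233.3]] 189.1927968641054
0 44 9 [[365.2 265.1]] 194.72073472126246
19 -44 -9 [[186.2 248.8]] 171.13984373868055
19 -44 9 [[189.3 283.4]] 176.66778159583762
19 44 -9 [[376.7 248.8]] 171.11097712762245
19 44 9 [[373.8 283.4]] 176.63891498477952
28 -44 -9 [[181.2 257.4]] 162.5747712319255
28 -44 9 [[184.5 293.4]] 168.10270908908254
28 44 -9 [[381.7 257.4]] 162.54590462086736
28 44 9 [[378.4 293.4]] 168.07384247802443
45 -44 -9 [[170.  276.3]] 146.39630094138812
45 -44 9 [[174.1 315.5]] 151.92423879854516
45 44 -9 [[392.7 276.3]] 146.36743433033
45 44 9 [[388.7 315.5]] 151.89537218748706
0 -52 [[205.5 523.9]]
0 52 [[433.9 589.2]]
19 -52 [[214.8 491. ]]
19 52 [[445.6 556.1]]
28 -52 [[219.3 475.2]]
28 52 [[451.2 540.3]]
64 -52 [[237.7 410.7]]
64 52 [[474.  475.4]]
```

View pics/s0g.png

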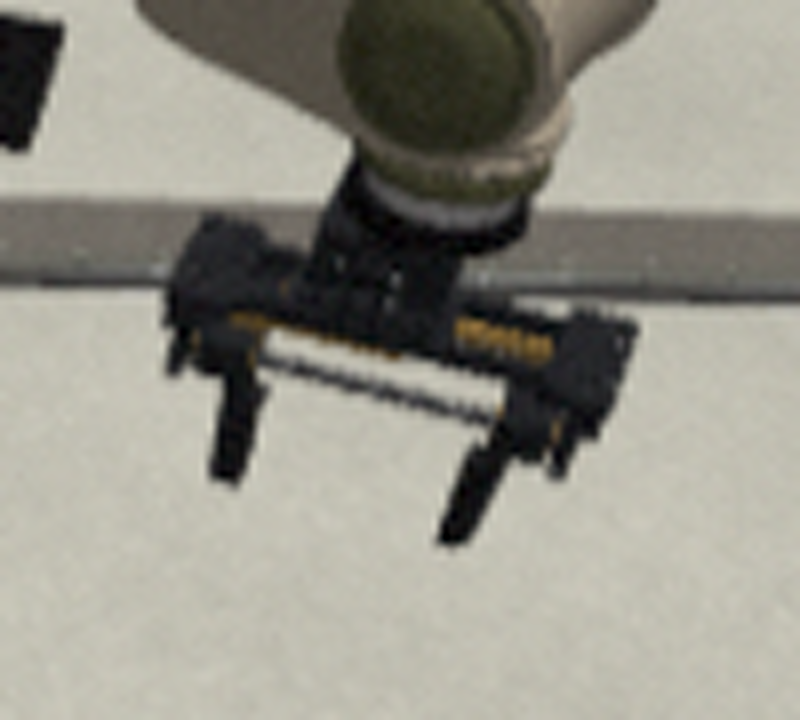

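View pics/w0c.png

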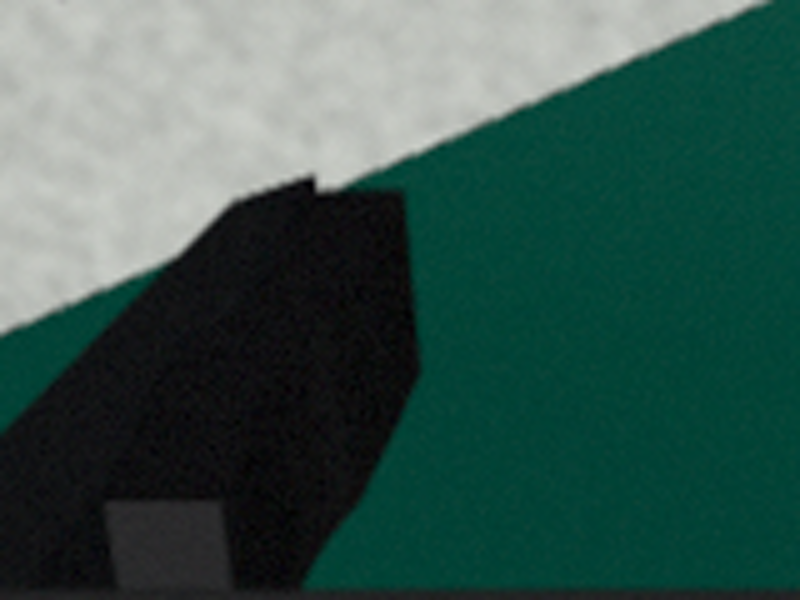

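Both the wrist and scene cameras put the visible fingertips about 27–28 mm behind the reported TCP, and there has been no force so far. I therefore expect contact with the cap at a reported z of about 199, and I'll confirm it by force.

```bash
python3 -m creep '[[0,[1,0,0],0],[0,[1,0,0],0]]'|sed -n '2p;4p'; for i in 1 2 3 4; do python3 -m creep '[[0,[1,0,0],0],[0,[0,0,0],0]]'|sed -n '2p;4p'; done
```

```text
tcp_pos: [562.9, -43.8, 201.9]
ft_force: [-0.6, 0.5, 0.3]
tcp_pos: [562.9, -43.8, 200.8]
ft_force: [0.6, 0.3, 0.8]
tcp_pos: [562.9, -43.7, 199.9]
ft_force: [0.3, 0.1, 0.6]
tcp_pos: [562.9, -43.7, 198.9]
ft_force: [-0.1, 0.3, -0.4]
tcp_pos: [562.9, -43.7, 197.9]
ft_force: [0.2, -0.7, 0.2]
```

```bash
for i in 1 2 3 4; do python3 -m creep '[[0,[1,0,0],0],[0,[0,0,0],0]]'|sed -n '2p;4p'; done
```

```text
tcp_pos: [562.9, -43.8, 196.8]
ft_force: [-0.4, 1.0, -0.2]
tcp_pos: [563.0, -43.7, 196.1]
ft_force: [-0.4, -0.3, 1.6]
tcp_pos: [563.0, -43.7, 195.0]
ft_force: [-0.8, -0.3, 2.4]
tcp_pos: [562.9, -43.8, 194.0]
ft_force: [0.5, -0.0, 3.4]
```

```bash
python3 -m creep '[[0,[1,0,0],0],[0,[1,0,0],0]]'|sed -n '2p;4p'; for i in 1 2 3; do python3 -m creep '[[0,[1,0,0],0],[0,[0,0,0],0]]'|sed -n '2p;4p'; done
```

```text
tcp_pos: [563.0, -43.7, 192.0]
ft_force: [-0.9, -0.0, 3.9]
tcp_pos: [562.9, -43.7, 191.0]
ft_force: [-0.6, 0.4, 4.0]
tcp_pos: [563.0, -43.8, 190.0]
ft_force: [-0.2, 1.0, 4.4]
tcp_pos: [563.0, -43.8, 189.6]
ft_force: [-1.6, 0.5, 8.2]
```

The force jumped to 8.2 N, so the cap is against its stop after about 7 mm. I'll lift now.

```bash
python3 -m creep '[[0,[0.5,0,0],0],[0,[0,0,0],0],[0,[-3,0,0],0],[0,[-6,0,0],0],[0,[-15,0,0],0],[0,[-30,0,0],0],[0,[-30,0,0],0],[0,[0,0,0],0]]'
python3 - <<'E'
from rig import *; from h import *
s=observe();to(s,[515.8,181,170],-13.8)
f=grab_frame('wrist');pickle.dump(f,open('pics/w6.pkl','wb'));cv2.imwrite('pics/w6.png',f['img'][:,:,::-1])
print(proj(f,[[562.5,-43,226],[562.5,-28,226],[562.5,-28,219]]))
E
```

```text
time_s: 12.45
tcp_pos: [563.4, -43.8, 273.9]
orientation: [0.557, 0.435, -0.556, 0.437]
ft_force: [1.0, 0.9, -0.4]
gripper_width: 0.005
tcp [563.4 -43.8 273.9] toolx [ 0.003 -0.001 -1.   ] jaw yaw -13.82 F [ 1.04  0.87 -0.39] w 0.005 t 12.45 j6 -0.05
shift in tool axes [ 103.5 -100.3 -207. ]
turn about tool x -0.02
[[281.01880006 216.80553256]
 [275.29585246 194.97954153]
 [275.4480535  191.95309679]]
```

View pics/w6.png

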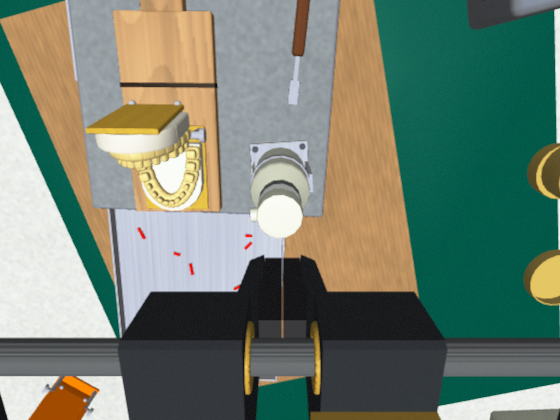

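```bash
python3 -m creep '[[0,[0,-7,-14],0],[0,[0,-14,-28],0],[65,[0,-18,-38],0],[65,[0,-18,-38],0],[65,[0,-18,-38],0],[65,[0,-14,-30],0],[65,[20,-7,-14],0],[65,[40,-4,-7],0],[65,[40,0,0],0],[65,[0,0,0],0]]'
python3 - <<'E'
from rig import *; from h import *
s=observe();to(s,[515.8,181,130],-13.8)
f=grab_frame('wrist');pickle.dump(f,open('pics/w7.pkl','wb'));cv2.imwrite('pics/w7.png',f['img'][:,:,::-1])
E
```

```text
time_s: 13.75
tcp_pos: [513.0, 181.6, 169.6]
orientation: [-0.554, -0.438, 0.559, -0.435]
ft_force: [0.6, -0.0, -0.0]
gripper_width: 0.65
tcp [513.  181.6 169.6] toolx [-0.008 -0.001 -1.   ] jaw yaw -13.79 F [ 0.58 -0.05 -0.03] w 0.65 t 13.75 j6 0.36
shift in tool axes [39.5  3.2 -0.1]
turn about tool x 0.01
```

View pics/w7.png

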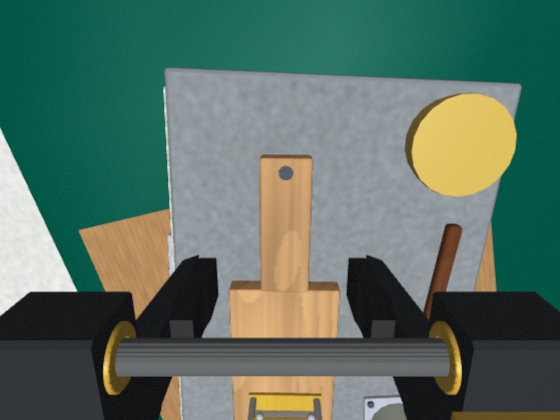

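Run:
```python
from rig import *; from h import *
f=load('pics/w7.pkl'); np.set_printoptions(precision=2,suppress=True)
U=lambda u,v,z:unproj(f,u,v,z)
ang=lambda a,b:np.degrees(np.arctan2(-(b-a)[0],(b-a)[1]))
a,b,c,d=U(261,156,101),U(311.5,157,101),U(260.5,286,101),U(309,284,101)
print(a,b,'end w',np.linalg.norm(a-b)); print('side yaw',ang(c,a),ang(d,b))
ydir=((a-c)+(b-d));ydir/=np.linalg.norm(ydir); m=(a+b)/2
print('end mid',m,'tailpt',m-35*ydir,'line',m-160*ydir,'ydir',ydir)
p,q=U(167,70,85),U(520,86,85);print('chest +y edge',p,q,np.linalg.norm(p-q),'yaw',np.degrees(np.arctan2((q-p)[1],(q-p)[0])))
g=load('pics/w6.pkl')
l,r=unproj(g,121,85,101),unproj(g,216.5,86,101);print('line',(l+r)/2,l,r,np.linalg.norm(l-r),np.degrees(np.arctan2((r-l)[1],(r-l)[0])))
e1,e2=unproj(g,92,207,85),unproj(g,322,215,85);print('edge',e1,e2,(e1+e2)/2,np.linalg.norm(e1-e2),np.degrees(np.arctan2((e2-e1)[1],(e2-e1)[0])))
to(observe(),list((m-35*ydir)[:2])+[130.],np.degrees(np.arctan2(-ydir[0],ydir[1])))
crop(g,80,60,240,220,5,'pics/w6c.png'); crop(f,150,60,340,180,4,'pics/w7c.png')
```

```text
[506.94 220.15 101.  ] [539.38 211.54 101.  ] end w 33.565465906681275
side yaw -15.024254474656525 -13.502585140179706
end mid [523.16 215.84 101.  ] tailpt [514.53 181.92 101.  ] line [483.71  60.78 101.  ] ydir [0.25 0.97 0.  ]
chest +y edge [459.47 287.71  85.  ] [684.75 222.02  85.  ] 234.66651504114736 yaw -16.257181689763897
line [484.34  58.87 101.  ] [443.04  69.47 101.  ] [525.63  48.26 101.  ] 85.27733015008512 -14.404970240930735
edge [363.38 -34.38  85.  ] [ 592.53 -100.11   85.  ] [477.95 -67.25  85.  ] 238.39633220151026 -16.00311868470771
tcp [514.4 181.6 171.9] toolx [-0. -0. -1.] jaw yaw -13.8 F [0.78 0.46 0.63] w 0.651 t 13.8 j6 0.36
shift in tool axes [41.9  0.2 -0.4]
turn about tool x 0.47
```

View pics/w6c.png

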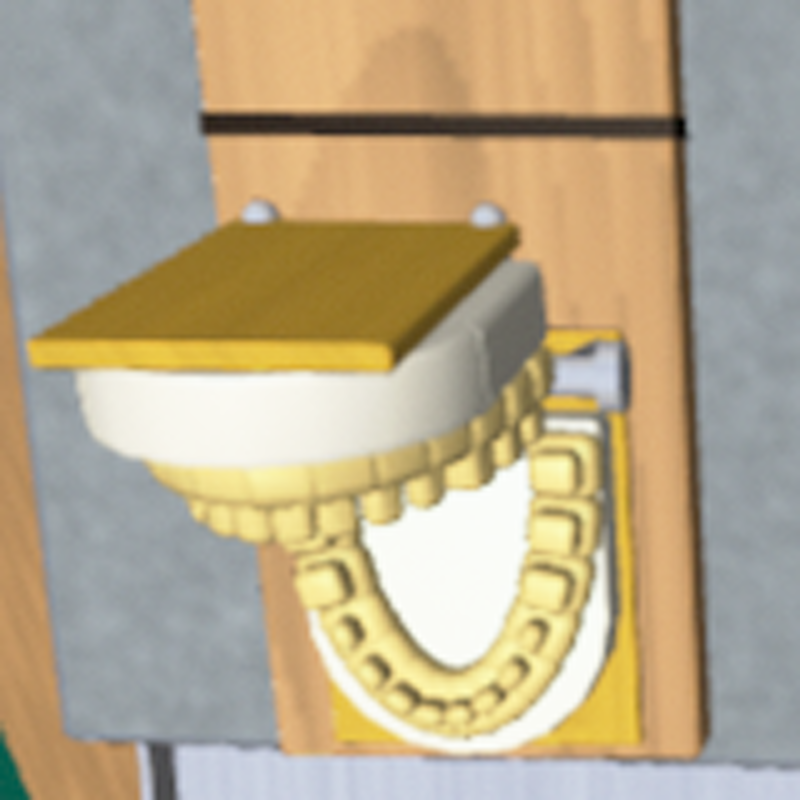

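View pics/w7c.png

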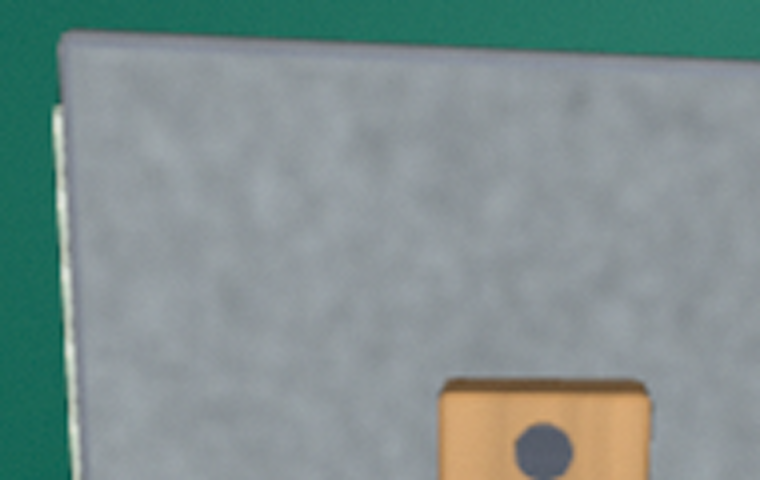

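```bash
python3 -m creep '[[65,[20,0,0],0.4],[65,[35,0,0],0],[65,[30,0,0],0],[65,[15,0,0],0],[65,[6,0,0],0],[65,[4,0,0],0],[65,[0,0,0],0]]'
python3 - <<'E'
from rig import *; from h import *
s=observe();to(s,[514.5,181.9,59],-14.2)
f=grab_frame('wrist');cv2.imwrite('pics/w8.png',f['img'][:,:,::-1])
f=grab_frame('scene');crop(f,250,170,370,260,6,'pics/s8.png')
E
```

```text
time_s: 14.68
tcp_pos: [515.6, 181.2, 63.0]
orientation: [0.558, 0.434, -0.558, 0.434]
ft_force: [0.7, 0.7, 0.2]
gripper_width: 0.647
tcp [515.6 181.2  63. ] toolx [ 0.001  0.    -1.   ] jaw yaw -14.23 F [0.69 0.69 0.19] w 0.647 t 14.675 j6 0.37
shift in tool axes [ 4.  -1.3 -0.4]
turn about tool x -0.03
```

View pics/w8.png

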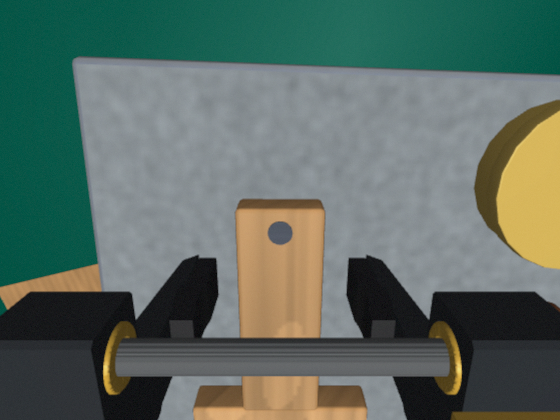

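View pics/s8.png

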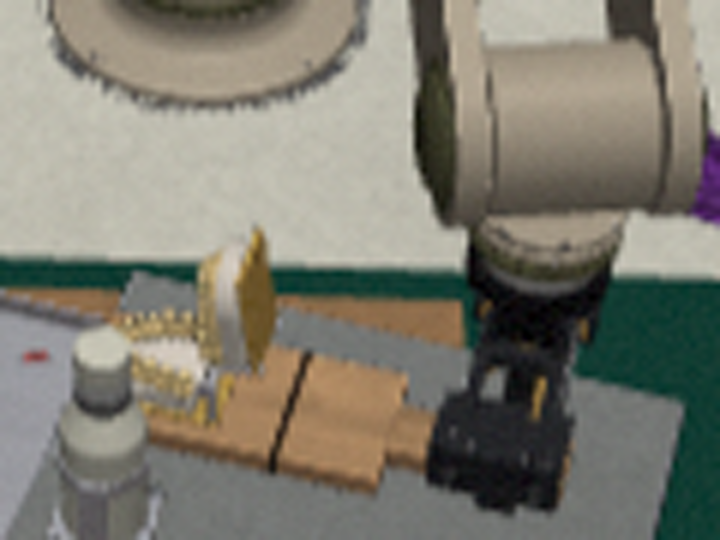

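```bash
python3 -m creep '[[65,[2,0,0],0],[65,[1,0,0],0],[65,[1,0,0],0],[65,[0,0,0],0]]'|sed -n '2p;4p';python3 -m creep '[[65,[1,0,0],0],[65,[0,0,0],0]]'|sed -n '2p;4p'
```

```text
tcp_pos: [515.2, 181.1, 58.4]
ft_force: [-0.3, -0.2, -0.2]
tcp_pos: [515.2, 181.2, 57.4]
ft_force: [0.1, -0.2, -0.0]
```

```bash
python3 -m creep '[[30,[0,0,0],0],[30,[0,0,0],0],[30,[0,0,0],0],[30,[0,0,0],0],[30,[0,0,0],0],[30,[0,0,0],0]]' 25;  python3 - <<'E'
from rig import *; from h import *
s=observe();to(s,[514.5,181.9,58],-14.2);print(s['ft_torque'])
f=grab_frame('wrist');cv2.imwrite('pics/w9.png',f['img'][:,:,::-1])
E
```

```text
time_s: 16.27
tcp_pos: [515.3, 181.2, 57.5]
orientation: [0.558, 0.434, -0.558, 0.434]
ft_force: [-0.5, 0.1, -0.1]
gripper_width: 0.404
tcp [515.3 181.2  57.5] toolx [-0.  0. -1.] jaw yaw -14.23 F [-0.54  0.09 -0.09] w 0.404 t 16.275 j6 0.37
shift in tool axes [-0.5 -0.9 -0.5]
turn about tool x -0.03
[-0.10195031  0.14123842 -0.03904107]
```

View pics/w9.png

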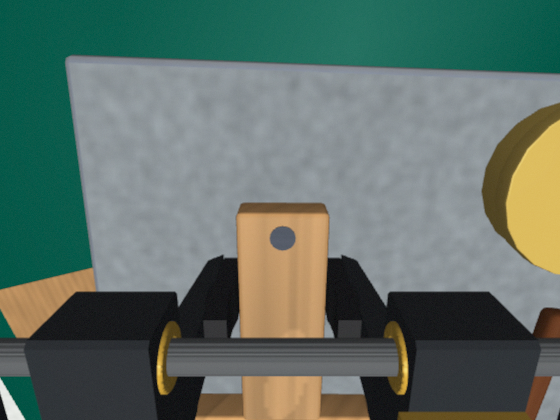

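```bash
python3 -m creep '[[30,[0.5,0,0],0],[30,[0,0,0],0]]'|sed -n '2p;4p';python3 -m creep '[[30,[0.5,0,0],0],[30,[0,0,0],0]]'|sed -n '2p;4p'
```

```text
tcp_pos: [515.3, 181.2, 57.4]
ft_force: [-2.9, -0.3, 5.8]
tcp_pos: [515.3, 181.2, 57.4]
ft_force: [-3.8, -0.1, 9.5]
```

```bash
python3 -m creep '[[30,[-0.4,0,2],0],[30,[0,0,4],0.5],[30,[0,0,7],0.5],[30,[0,0,9],0.5],[30,[0,0,9],0.5],[30,[0,0,9],0],[30,[0,0,8],0],[30,[0,0,6],0],[30,[0,0,3],0],[30,[0,0,0],0]]'
python3 - <<'E'
from rig import *; from h import *
s=observe();to(s,[480,65,57],-16.2);print(s['ft_torque'])
f=grab_frame('wrist');cv2.imwrite('pics/w10.png',f['img'][:,:,::-1])
f=grab_frame('scene');crop(f,230,170,350,260,6,'pics/s10.png')
E
```

```text
time_s: 18.08
tcp_pos: [500.6, 126.5, 57.4]
orientation: [0.566, 0.424, -0.565, 0.425]
ft_force: [0.8, 2.9, 5.2]
gripper_width: 0.406
tcp [500.6 126.5  57.4] toolx [ 0.002  0.001 -1.   ] jaw yaw -16.24 F [0.77 2.9  5.21] w 0.406 t 18.075 j6 0.3
shift in tool axes [ 0.4 -2.6 64.8]
turn about tool x -0.04
[ 0.40397944  0.18739207 -0.04235769]
```

View pics/w10.png

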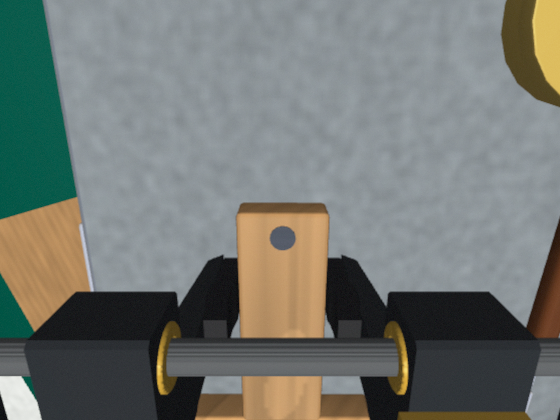

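View pics/s10.png

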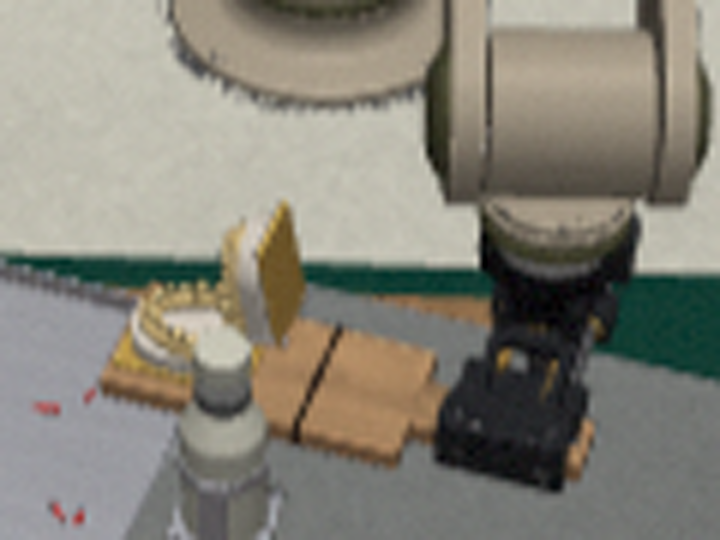

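```bash
python3 -m creep '[[30,[0,0,2],0],[30,[0,0,5],0],[30,[0,0,8],0],[30,[0,0,9],0],[30,[0,0,9],0],[30,[0,0,9],0],[30,[0,0,7],0],[30,[0,0,5],0],[30,[0,0,3],0],[30,[0,0,0],0]]'
python3 - <<'E'
from rig import *; from h import *
s=observe();to(s,[480,65,57],-16.2);print(s['ft_torque'])
f=grab_frame('wrist');cv2.imwrite('pics/w11.png',f['img'][:,:,::-1])
f=grab_frame('scene');pickle.dump(f,open('pics/s11.pkl','wb'));crop(f,230,170,350,260,6,'pics/s11.png')
f=grab_frame('top');pickle.dump(f,open('pics/t11.pkl','wb'));crop(f,185,120,345,240,5,'pics/t11.png')
E
```

```text
time_s: 19.42
tcp_pos: [484.7, 71.7, 57.4]
orientation: [0.566, 0.424, -0.565, 0.425]
ft_force: [0.4, 4.0, 6.3]
gripper_width: 0.403
tcp [484.7  71.7  57.4] toolx [ 0.002  0.001 -1.   ] jaw yaw -16.24 F [0.42 3.97 6.27] w 0.403 t 19.425 j6 0.19
shift in tool axes [ 0.4 -2.6  7.8]
turn about tool x -0.04
[ 0.4857957   0.13023928 -0.06095348]
```

View pics/t11.png

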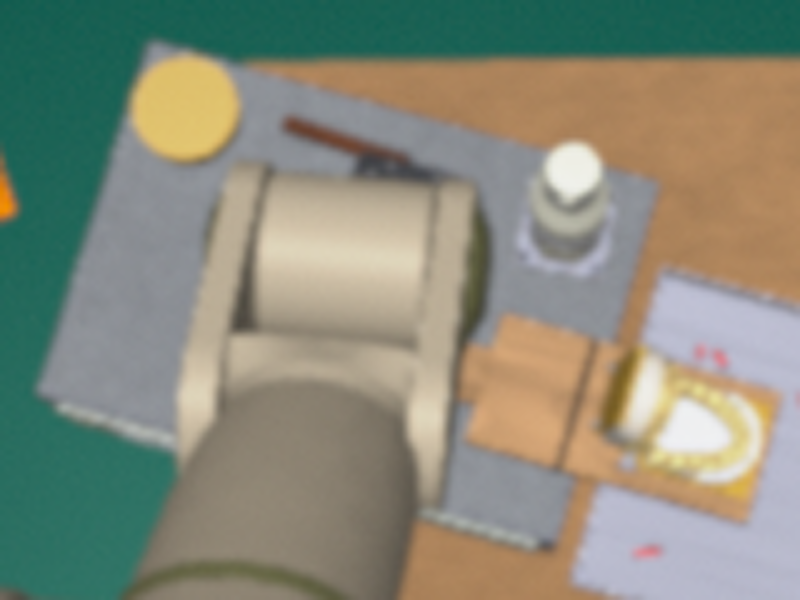

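View pics/s11.png

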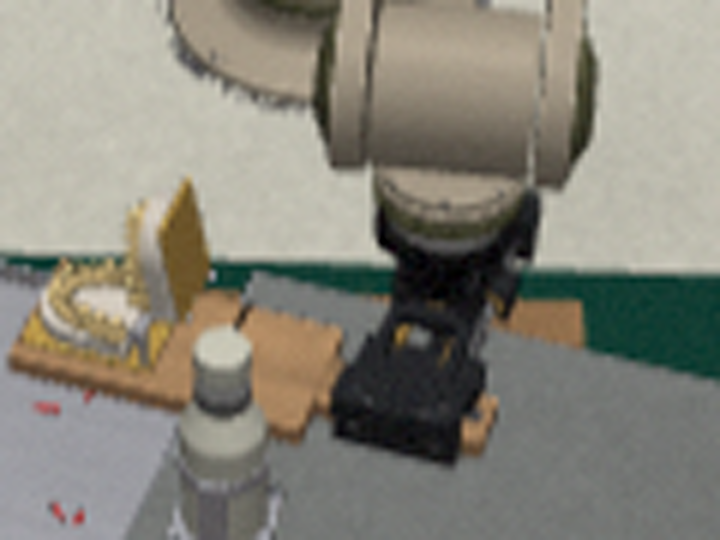

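View pics/w11.png

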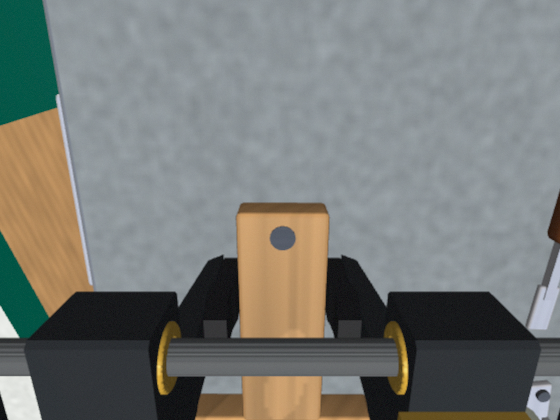

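Run:
```python
from h import *
crop(load('pics/t11.pkl'),280,150,330,240,9,'pics/t11c.png')
```

```text
(no output)
```

View pics/t11c.png

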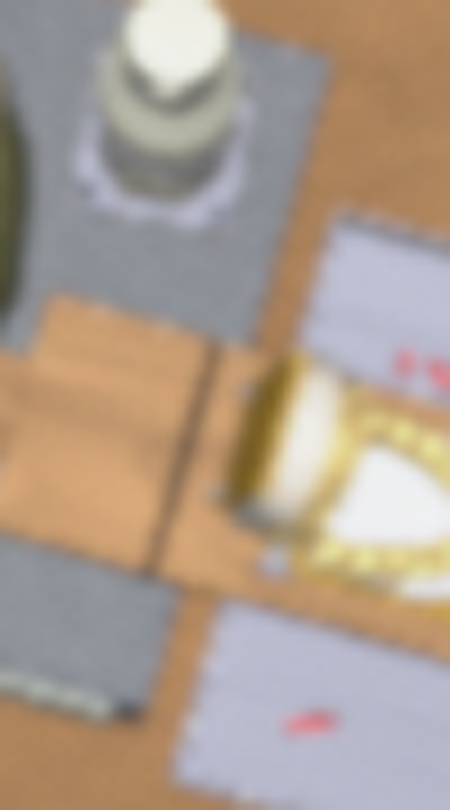

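Run:
```python
from h import *
np.set_printoptions(precision=2,suppress=True)
f=load('pics/t11.pkl');T=lambda u,v,z:unproj(f,280+u/9,150+v/9,z)
a,b=T(214,348,101),T(149,573,101); E=np.array([T(*p,85) for p in[(329,58),(294,200),(258,345),(177,590),(140,715)]])
p=np.polyfit(E[:,0],E[:,1],1); th=np.degrees(np.arctan(p[0]))
print('edge yaw',th,'line yaw',np.degrees(np.arctan2((a-b)[1],(a-b)[0])),np.linalg.norm(a-b))
m=(a+b)/2; print(m,'dist to edge',(m[1]-np.polyval(p,m[0]))*np.cos(np.radians(th)))
print(E)
```

```text
edge yaw -16.70370870837228 line yaw -16.48840652258655 80.89894787884603
[445.99 -49.22 101.  ] dist to edge 11.5252523571012
[[ 590.75 -102.93   85.  ]
 [ 539.96  -89.94   85.  ]
 [ 488.61  -76.73   85.  ]
 [ 403.06  -47.75   85.  ]
 [ 359.96  -34.64   85.  ]]
```

```bash
python3 -m creep '[[30,[0,0,2],0],[30,[0,0,3],0],[30,[0,0,3],0],[30,[0,0,1.5],0],[30,[0,0,0],0],[30,[0,0,0],0]]'
python3 - <<'E'
from rig import *; from h import *
s=observe();to(s,[480,65,57],-16.2)
f=grab_frame('scene');pickle.dump(f,open('pics/s12.pkl','wb'));crop(f,225,195,285,255,12,'pics/s12.png')
f=grab_frame('top');pickle.dump(f,open('pics/t12.pkl','wb'));crop(f,280,150,330,210,12,'pics/t12.png');crop(f,280,180,330,240,12,'pics/t12b.png')
E
```

```text
time_s: 20.32
tcp_pos: [482.1, 62.8, 57.4]
orientation: [0.566, 0.424, -0.565, 0.425]
ft_force: [0.8, 4.6, 5.6]
gripper_width: 0.402
tcp [482.1  62.8  57.4] toolx [ 0.002  0.001 -1.   ] jaw yaw -16.24 F [0.77 4.59 5.59] w 0.402 t 20.325 j6 0.17
shift in tool axes [ 0.4 -2.6 -1.5]
turn about tool x -0.04
```

View pics/t12b.png

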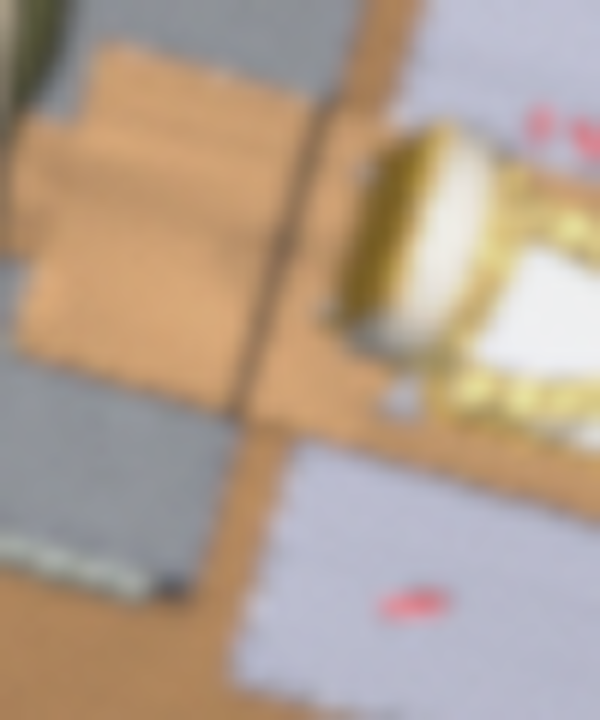

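View pics/t12.png

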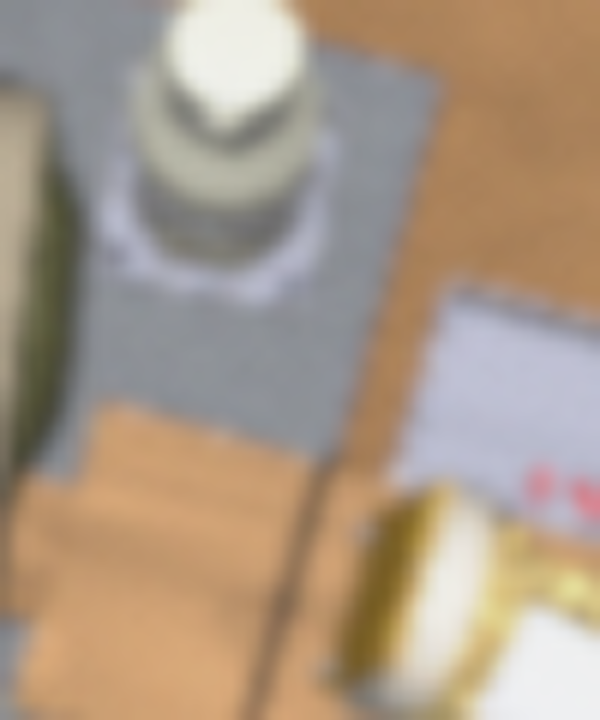

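View pics/s12.png

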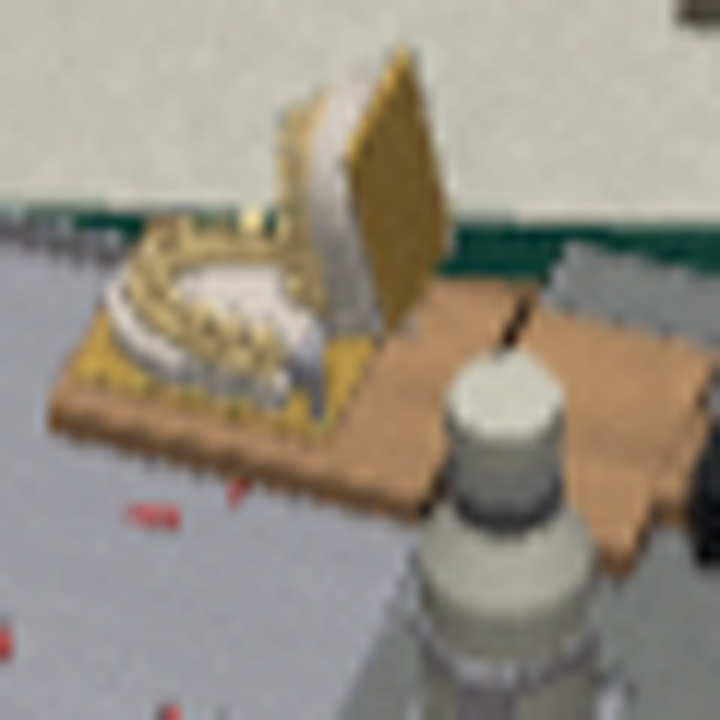

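Run:
```python
from h import *
np.set_printoptions(precision=2,suppress=True)
def rep(a,b,E):
    E=np.array(E);p=np.polyfit(E[:,0],E[:,1],1);th=np.degrees(np.arctan(p[0]))
    if a[0]<b[0]:a,b=b,a
    d=lambda m:(m[1]-np.polyval(p,m[0]))*np.cos(np.radians(th))
    print('edge',th,'line',np.degrees(np.arctan2((a-b)[1],(a-b)[0])),np.linalg.norm(a-b),'ends',d(a),d(b),'resid',[round(d(e),2) for e in E]);print(a,b)
f=load('pics/t12.pkl');T=lambda u,v,z:unproj(f,280+u/12,150+v/12,z)
rep(T(322,460,101),T(238,772,101),[T(*p,85) for p in[(441,85),(390,270),(342,445),(236,795),(190,950)]])
f=load('pics/s12.pkl');S=lambda u,v,z:unproj(f,225+u/12,195+v/12,z)
rep(S(527,287,101),S(434,500,101),[S(*p,85) for p in[(345,700),(412,550),(545,292),(568,246)]])
for n,tc in (('pics/t12.pkl',0),):
  pass
```

```text
edge -16.686422106527434 line -15.508430318553524 83.7114913292118 ends 3.014513240012353 1.293540019281753 resid [np.float64(0.6), np.float64(-0.14), np.float64(-0.89), np.float64(0.11), np.float64(0.31)]
[485.76 -70.14 101.  ] [405.1  -47.76 101.  ]
edge -16.842395573274793 line -14.502224955518061 89.4752999367452 ends 3.3744142265571955 -0.27907050902072583 resid [np.float64(0.8), np.float64(-1.19), np.float64(0.17), np.float64(0.22)]
[486.27 -66.81 101.  ] [399.65 -44.4  101.  ]
```

```bash
cat >> h.py <<'E'
from scipy.ndimage import map_coordinates
def edge(f,p,q,n=40,w=4,ch=None):
    I=f['img'].astype(float); p=np.array(p,float);q=np.array(q,float)
    d=(q-p)/np.linalg.norm(q-p); nn=np.array([-d[1],d[0]]); o=np.arange(-w,w+.01,.1); out=[]
    for s in np.linspace(0.03,.97,n):
        c=p+s*(q-p); P=c+o[:,None]*nn
        prof=np.stack([map_coordinates(I[:,:,k],[P[:,1],P[:,0]],order=1) for k in range(3)],1)
        from scipy.ndimage import gaussian_filter1d
        g=np.abs(gaussian_filter1d(prof,6,axis=0,order=1)).sum(1); out.append(c+o[np.argmax(g)]*nn)
    out=np.array(out)
    l=cv2.fitLine(out.astype(np.float32),cv2.DIST_HUBER,0,.01,.01).ravel()
    r=(out-l[2:])@np.array([-l[1],l[0]]); sgn=np.sign(l[:2]@d)
    ts=[(x-l[2:])@l[:2] for x in (p,q)]
    return l[2:]+ts[0]*l[:2], l[2:]+ts[1]*l[:2], np.median(np.abs(r))
E
python3 - <<'E'
from h import *
f=load('pics/t12.pkl'); f0=load('pics/top0.pkl')
def yaw(f,a,b,z,lab):
    P,Q,r=edge(f,a,b); A,B=unproj(f,*P,z),unproj(f,*Q,z);d=B-A
    print(lab,'yaw(dir)',round(np.degrees(np.arctan2(d[1],d[0])),2),'r',round(r,2),np.round(A[:2],1),np.round(B[:2],1)); return A,B
t5=lambda u,v:(185+u/5,120+v/5); t12=lambda u,v:(280+u/12,150+v/12)
yaw(f0,t5(250,69),t5(540,149),85,'chest +x side')   # y dir: yaw+90
yaw(f0,t5(120,420),t5(520,536),85,'chest -x side(drawers)')
yaw(f0,t5(60,330),t5(130,100),85,'chest +y end')
yaw(f,t12(190,950),t12(238,795),85,'edge low')
yaw(f,t12(342,445),t12(441,90),85,'edge up')
yaw(f0,t5(552,540),t5(577,460),85,'edge0 low');yaw(f0,t5(607,335),t5(652,190),85,'edge0 up')
yaw(f,t12(110,410),t12(300,455),101,'board +x side'); yaw(f,t12(30,717),t12(220,768),101,'board -x side')
yaw(f,t12(270,785),t12(590,875),101,'board -x side out (over tray)')
yaw(f0,t5(310,395),t5(560,455),101,'board0 -x side');yaw(f0,t5(330,265),t5(410,283),101,'board0 +x');yaw(f0,t5(160,263),t5(315,293),101,'tail0 +x');yaw(f0,t5(150,318),t5(300,350),101,'tail0 -x')
E
```

```text
chest +x side yaw(dir) -106.38 r 0.08 [668.5 156. ] [614.1 -29. ]
chest -x side(drawers) yaw(dir) -105.42 r 0.29 [433.  237.3] [363.8 -13.5]
chest +y end yaw(dir) -16.28 r 0.11 [499.6 278.2] [648.  234.9]
edge low yaw(dir) -16.57 r 0.06 [361.  -34.9] [401.3 -46.9]
edge up yaw(dir) -16.14 r 0.05 [493.2 -74.1] [ 587.9 -101.5]
edge0 low yaw(dir) -16.34 r 0.06 [364.  -35.8] [414.1 -50.4]
edge0 up yaw(dir) -16.25 r 0.05 [491.7 -73.6] [ 585.2 -100.9]
board +x side yaw(dir) -106.73 r 0.05 [502.3 -16.6] [487.8 -64.7]
board -x side yaw(dir) -106.43 r 0.06 [421.3   4.8] [407.1 -43.5]
board -x side out (over tray) yaw(dir) -107.5 r 0.11 [401.2 -55.7] [ 375.9 -136.1]
board0 -x side yaw(dir) -104.54 r 0.09 [454.8 114.4] [415.  -39.1]
board0 +x yaw(dir) -104.42 r 0.04 [538.  102.2] [525.3  52.6]
tail0 +x yaw(dir) -104.21 r 0.05 [540.1 208.4] [515.8 112.5]
tail0 -x yaw(dir) -105.99 r 0.12 [505.3 213.9] [478.9 121.9]
```

```bash
cat > dl.py <<'E'
from h import *
def dark(f,p,q,w=4,n=30):
    I=f['img'].astype(float).sum(2);p=np.array(p,float);q=np.array(q,float);d=(q-p)/np.linalg.norm(q-p);nn=np.array([-d[1],d[0]]);o=np.arange(-w,w+.01,.1);out=[]
    for s in np.linspace(.05,.95,n):
        c=p+s*(q-p);P=c+o[:,None]*nn;v=map_coordinates(I,[P[:,1],P[:,0]],order=1)
        b=np.median(v);wt=np.clip(b-60-v,0,None)
        if wt.sum()>0: out.append(c+(wt@o/wt.sum())*nn)
    l=cv2.fitLine(np.array(out,np.float32),cv2.DIST_HUBER,0,.01,.01).ravel();l2=l[2:]
    return [l2+((x-l2)@l[:2])*l[:2] for x in (p,q)]
E
python3 - <<'E'
from dl import *
f=load('pics/t12.pkl');t12=lambda u,v:(280+u/12,150+v/12)
a,b=dark(f,t12(317,480),t12(242,755));A,B=unproj(f,*a,101),unproj(f,*b,101)
E=[]
for p,q in ((t12(190,950),t12(238,795)),(t12(342,445),t12(441,90))):
    P,Q,r=edge(f,p,q);E+=[unproj(f,*P,85),unproj(f,*Q,85)]
E=np.array(E);p=np.polyfit(E[:,0],E[:,1],1);c=np.cos(np.arctan(p[0]))
print(A,B,'ends',[(m[1]-np.polyval(p,m[0]))*c for m in (A,B)],np.degrees(np.arctan(p[0])),np.degrees(np.arctan2((A-B)[1],(A-B)[0])))
f=load('pics/w7.pkl')
E
```

```text
[480.86907354 -67.72443674 101.        ] [410.07624207 -46.73628601 101.        ] ends [np.float64(2.4094137212070845), np.float64(2.5925053803739955)] -16.371586937058595 -16.51365898397522
```

```bash
python3 -m creep '[[30,[0,0,1],0],[30,[0,0,1],0],[30,[0,0,0],0],[30,[0,0,0],0],[30,[0,0,0],0],[30,[0,0,0],0]]'
python3 - <<'E'
from rig import *; from dl import *
s=observe();to(s,[480,65,57],-16.2)
f=grab_frame('top');t12=lambda u,v:(280+u/12,150+v/12)
a,b=dark(f,t12(324,482),t12(249,757));A,B=unproj(f,*a,101),unproj(f,*b,101)
E=[]
for p,q in ((t12(190,950),t12(232,815)),(t12(347,430),t12(441,90))):
    P,Q,r=edge(f,p,q);E+=[unproj(f,*P,85),unproj(f,*Q,85)]
E=np.array(E);p=np.polyfit(E[:,0],E[:,1],1);c=np.cos(np.arctan(p[0]))
print(A,B,'ends',[(m[1]-np.polyval(p,m[0]))*c for m in (A,B)],np.degrees(np.arctan(p[0])),np.degrees(np.arctan2((A-B)[1],(A-B)[0])))
crop(f,265,150,345,240,8,'pics/t13.png')
f=grab_frame('scene');crop(f,215,180,335,270,6,'pics/s13.png')
S=grab_frame('scene')
# scene: predicted edge vs line
e=lambda x,z:[x,np.polyval(p,x),z]
print('scene px where line should be (crop s12 coords)',(proj(S,[e(480,101),e(405,101)])-[215,180])*6)
f=grab_frame('wrist');cv2.imwrite('pics/w13.png',f['img'][:,:,::-1])
E
```

```text
time_s: 21.18
tcp_pos: [481.6, 61.0, 57.4]
orientation: [0.566, 0.424, -0.565, 0.425]
ft_force: [1.6, 4.9, 6.8]
gripper_width: 0.407
tcp [481.6  61.   57.4] toolx [ 0.002  0.001 -1.   ] jaw yaw -16.23 F [1.58 4.91 6.78] w 0.407 t 21.175 j6 0.16
shift in tool axes [ 0.4 -2.6 -3.4]
turn about tool x -0.03
[480.35097634 -69.46501553 101.        ] [409.56048191 -48.48817869 101.        ] ends [np.float64(0.5861887333957588), np.float64(0.7804374144131747)] -16.355016234218528 -16.5057568560976
scene px where line should be (crop s12 coords) [[272.17031261 331.72138648]
 [317.08531151 239.71349893]]
```

View pics/t13.png

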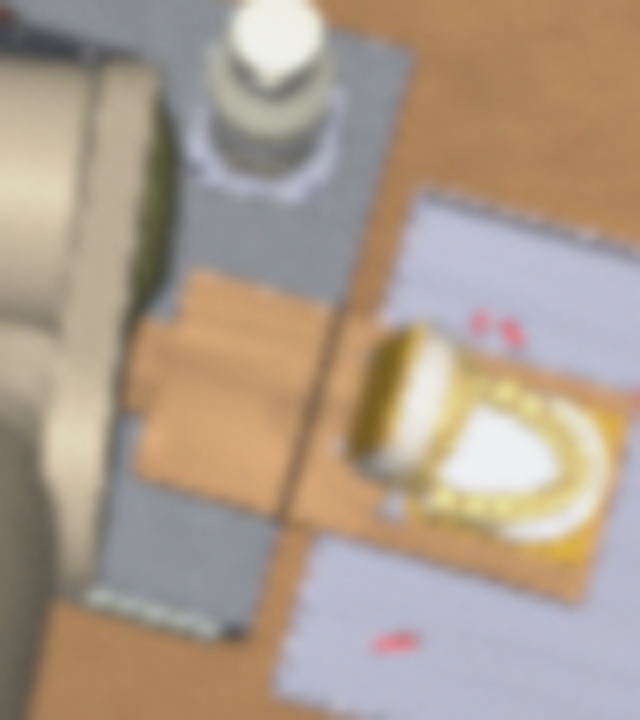

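View pics/s13.png

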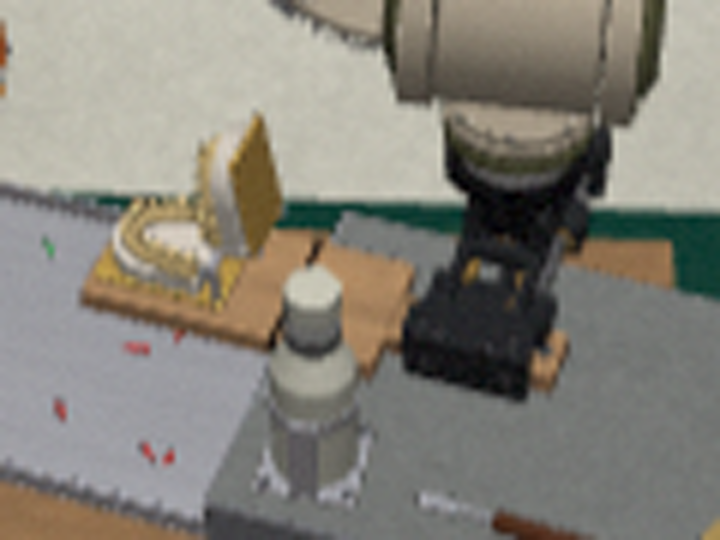

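View pics/w13.png

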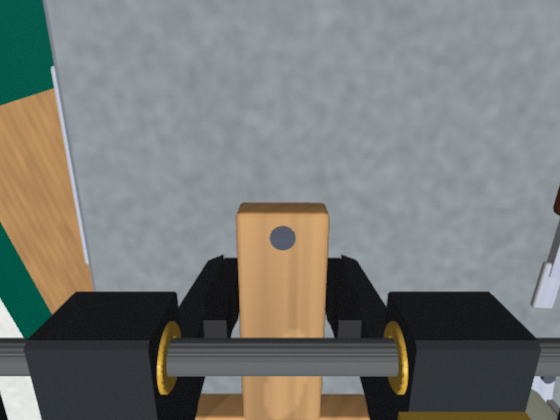

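```bash
python3 -m creep '[[30,[0,0,0],0],[30,[0,0,0],0],[30,[0,0,0],0],[30,[0,0,0],0]]'; python3 -c "
from rig import *
print(job_done())"
```

```text
time_s: 21.88
tcp_pos: [481.6, 61.0, 57.5]
orientation: [0.566, 0.424, -0.565, 0.425]
ft_force: [1.4, 5.8, 6.4]
gripper_width: 0.406
the job is handed in; nothing more can be done
None
```

I misted the casts, then slid the board out until its line sat over the chest's −y edge. I handed the job in at 21.9 s with the tail still held; no verdict was reported.

**Spray:** I pressed the cap about 7 mm to its stop, where the force jumped to 8.2 N. After I lifted off, the wrist picture showed it back up.

**Board:** I gripped the tail with a 25 N grip setting and slid the board about 125 mm, turning it about 2°.
- **Position:** the last top-camera check put the line 0.6–0.8 mm short of the edge and 0.15° off square. The scene camera (about 2 mm earlier) and dead reckoning put it about 1 mm further out, so it is within about 1 mm either way.
- **Hold:** the board is pressed onto the chest with about 6.4 N, so the chest carries its weight.
- **Side force:** about 6 N of sideways force remains on the gripper along the slide.

**Casts and the rest:** the last pictures show the casts standing where they were on the board, and the tin, knife and bottle not visibly moved. I did not check the objects on the table separately.

**Disagreement:** the real fingertips sit about 29 mm behind the reported TCP, unlike the description. Two cameras and the contact with the cap agreed on this, and I corrected the heights for it.

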